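Plug a dop into the inspection block and hold the pocket microscope over its stone

ROBOT

A 6-joint arm with a two-finger parallel gripper is mounted at the origin on a cart in front of the work surface, level with it; the furniture and walls round the work are solid. World frame = base frame: x ahead of the robot, y to its left, z up, the work surface at z = 0. Lengths are in m, angles in rad, forces in N, time in s.
With the tool pointing down it reaches from about 0.3 to 0.875 m from the base axis. Payload 6.4 kg.
Tool frame: the origin (TCP) lies at the very end of the fingers, on their centre line; the grasp point (between the pads) lies 19 mm behind it; z points along the fingers, y is the line along which they close (so a half turn about z gives the same grasp; the last joint's range is limited). The gripper opens to 85 mm and grips with 20 to 120 N. Pads are 22 mm wide; open, the fingers measure 114 mm over their backs; the gripper's body (76 mm by 85 mm) begins 54 mm behind the grasp point. The pads swing forward as they close: fully open they stand 13 mm farther back than shut.
Start: joints at [1.11, 0.181, 1.607, -0, 1.354, -0.206], TCP at [0.145, 0.556, 0.202] pointing down, gripper open.
Joint ranges: [-2.99, 2.99], [-0.89, 2.07], [0.3, 2.58], [-1.14, 4.28], [0, 2.63], [-3.12, 3.12]. Speed limits (rad/s): [2.57, 2.57, 3.01, 3.14, 3.14, 3.14].

INTERFACE

Orientations are given as a unit quaternion [w, x, y, z].
In Python, from rig import r gives the robot as it stands. The module is installed in compiled form; this text tells all that it offers.
- The arm moves only by the shell command python3 -m inch 'ROWS' [FORCE]. ROWS is JSON, a list of rows, each a list of 5 numbers: the shift along the world's x, y, z in mm, then the turn about the world's z in degrees, then the finger opening in mm, from 0 to 85.4. In form: [[dx, dy, dz, spin, fingers], ...]. A call has 1 to 5 rows; each row is the pose to reach, as a shift and turn from the pose commanded when the call began; what a row does not reach only later rows make up. A row lasts 1/12 s, in which the tool goes at most 41.7 mm and 7.16 degrees, less where a joint would pass 70% of its speed; a pose out of reach is approached as far as the arm can. A call with a gripper value outside its range is refused whole. The fingers move at their own pace and stop on an object; FORCE is the grip in N (left out, the last holds). Time passes only in rows, so rows that repeat a pose let the fingers close. It gives the time, the measured TCP pose, the force, the opening and the grip force at its end, in the units of the state.
- r.state(): the state, without advancing time (a new reading comes with each control period).
- r.snapshot(name): name is "scene" or "top" or "wrist"; returns a dict with "pixels" (384x512x3 uint8, red, green, blue), "fx", "fy", "cx", "cy" (pixels), "world_from_camera" (4x4, takes a point from camera to world coordinates); the wrist camera has in their place "hand_eye" (4x4, takes a point from camera to tool coordinates, whose origin is the TCP and whose axes are the flange's). Camera axes: x right, y up, looking along -z (the intrinsics and any distortion apply to the point x, -y, -z); pixel columns grow to the right and rows downward; lengths in m; the calibration is good to about 2 mm. The wrist camera is an equidistant fisheye: a pixel r from the principal point sees the ray r / f radians off the axis. A picture is of the moment at which its call begins: read the wrist's pose just before it. There is no depth.
- r.sign_off(): hands the job in; it is judged then, once.
Trained networks look in a picture, given as the dict that the camera call returned (one of the last four; its "shot" number tells which), for a name from the list of things; names that differ only in an ending like _2 or _b are one class to them, and where a whole thing is asked for, a point or a joint stands for the part that bears it (a point fixed in the world has none). Each returns a list of dicts, best first, with "p" (0 to 1); they miss things now and then, are a little off and sometimes report something else, mostly with a low value. They report only what shows in the picture. A call takes as long as a camera call. They do not tell look-alikes from the thing itself.
- r.trace(picture, target): "region" (384x512 bool, what is visible of it) and "rect" ([centre column, centre row, width, height] in pixels, round what is visible of it).
The state is a dict: "clock": time; "q": joint angles; "qvel": joint speeds; "effort": joint torques, N m; "tool_pos": TCP position; "ee_rot": TCP orientation; "force": force on the tool from outside, world axes, zero at the start; "moment": the same for the moment, N m; "gripper_width": finger opening in m; "grasp_force": force on a finger pad.
Only numpy, scipy, OpenCV 4.12 (cv2) and the standard library are available. Lean on these libraries where they do the work, as an engineer would, in place of code of your own. Each camera call takes 0.05 s, during which the arm holds its last target. There are 200 camera calls.

TASK

Take the square dop holder with the stone out of the black dop stand, plug it stone up into the square hole of the steel inspection block until its collar sits flush, and let go of it. Then lift the cordless microscope out of its charging cradle, carry it over whatever stands in between and finish while still holding it: upright and still, its nose centred about 8 mm above the stone without ever touching it, its broad faces parallel to the block's long sides. Leave the round dop holders, the polishing tang and the steel post standing where they are.

Things in the scene. Friction and masses are not known exactly. Their poses are not given: they have to be found in the camera images.
- square_holder: Steel dop holder, loose, upright in a bore of the black stand at any yaw, the only one with a square body and a stone on top. Origin: centre of the tail's lower end, z up, x and y normal to the flats. From below: square tail 15 mm wide, tapered end; round collar 30 mm wide, z 20 to 24 mm; square body 20 mm wide, z 24 to 48 mm, to be gripped by two parallel flats; cup and stone to 65.5 mm; 0.1 kg.
- collar (a point): Underside of the square holder's collar, on its axis, 20 mm above its origin. The collar hangs on the stand's top, the tail in an oversize bore.
- stone_top (a point): Top centre of the clear stone (9.6 mm wide, in a copper cup 17 mm wide) on the square holder, 65.5 mm above the holder's origin.
- block: Dark steel inspection block, fixed, 56 mm (its x) by 120 mm (its y, the long side) by 34 mm high; origin at the centre of its underside, z up. In the middle of its top is the square hole, sides parallel to the block's; 40 mm to either side along y is a round 20 mm bore that the square tail does not enter.
- block_hole (a point): Centre of the mouth of the square hole in the block's top, 34 mm above the block's origin, axes as the block. Hole 16.5 x 16.5 mm, 24 mm deep, small chamfer. Fully home, the collar lies on the block's top and the point collar is at this point.
- stand: Black plastic dop stand, fixed, 56 mm (x) by 164 mm (y) by 30 mm high on a thin 60 x 168 mm base plate, origin at the centre of its underside; three bores of 23 mm diameter at y = -56, 0 and +56 mm, each with a dop holder in it whose collar lies on the top.
- round_holder_1: Round steel dop holder with an empty copper cup, loose in a bore of the stand, to be left alone; body 20 mm diameter, collar 30 mm, 60 mm tall; origin at the lower end of its round tail (collar underside at 20 mm).
- round_holder_2: A second one like round_holder_1.
- microscope: Cordless pocket microscope, loose, upright, nose down in its cradle (origin 6 mm above the worktop), 120 mm tall, 0.16 kg. Origin: centre of the nose's lower face, z up. Aluminium nose 16 to 22 mm wide, z 0 to 24 mm; grey body 26 mm (x) by 40 mm (y), z 24 to 118 mm, small cap on top. Broad faces (one with a dark screen) normal to x. Grip the upper part of the body by either pair of faces.
- nose (a point): Centre of the microscope nose's lower face (the microscope body's origin).
- cradle: Black charging cradle, fixed, 40 mm (x) by 56 mm (y) and 50 mm high on a foot 64 x 78 mm; origin at the centre of its underside. The microscope stands in its 28 x 42 mm pocket on a ledge at z = 30 mm, nose in a hole below, and must be lifted straight up by 45 mm to come clear.
- tang: Red polishing tang, loose, about 81 x 137 mm and 128 mm tall, standing on two ball feet and its dop tip, between the cradle and the block; origin at the centre of its footprint. To be left alone.
- stop_post: Steel stop post, loose, 129 mm tall, 10 mm rod on a 36 mm round foot, between the cradle and the block; origin at the centre of its foot's underside. To be left alone.
Mind the look-alikes: they are no part of the job. What is shaped like the microscope but orange is not meant.

How it is judged:
On the way:
1. the square holder is plugged fully home in the block's square hole and released, while the microscope still stands in its cradle (z of collar in the frame of block_hole between -0.002 and 0.002 m and horizontal distance between collar and block_hole below 0.003 m and angle between square_holder's own z axis and vertical below 0.06 rad and contact force between the fingers and square_holder below 0.1 N and distance of microscope from where it was at the start of the episode below 0.03 m), for 0.3 s.
At the end, for the whole second after the job is handed in: Square holder home in the square hole (collar within 2 mm of the top, upright), released; microscope held by the fingers alone, still, upright to 0.07 rad, nose 3.5 to 13.5 mm above the stone and within 5 mm sideways, broad faces parallel to the block's long sides to 0.14 rad (z of collar in the frame of block_hole between -0.002 and 0.002 m and horizontal distance between collar and block_hole below 0.003 m and angle between square_holder's own z axis and vertical below 0.06 rad and contact force between the fingers and square_holder below 0.1 N and z of nose in the frame of stone_top between 0.0035 and 0.0135 m and horizontal distance between nose and stone_top below 0.005 m and angle between microscope's own z axis and vertical below 0.07 rad and angle between the x axis of microscope and the x axis of block, either way round below 0.14 rad and contact force between the fingers and microscope above 1 N and contact force between microscope and square_holder below 0.05 N and contact force between microscope and block below 0.05 N and linear speed of microscope below 0.02 m/s); the arm keeps its last pose, push and grip.
It fails at once if the microscope touches the square holder or its stone (contact force between microscope and square_holder above 0.3 N).
It fails at once if the tang is pushed or tipped (distance of tang from where it was at the start of the episode above 0.015 m or angle between tang's own z axis and vertical above 0.25 rad).
It fails at once if the steel post is pushed or tipped (distance of stop_post from where it was at the start of the episode above 0.015 m or angle between stop_post's own z axis and vertical above 0.25 rad).
It fails at once if a round dop holder is taken out or tipped ((distance of round_holder_1 from where it was at the start of the episode above 0.02 m or angle between round_holder_1's own z axis and vertical above 0.25 rad) or (distance of round_holder_2 from where it was at the start of the episode above 0.02 m or angle between round_holder_2's own z axis and vertical above 0.25 rad)).
It also fails if it takes over 64 s, if anything falls off the work surface, if the arm or the gripper's body presses on something with over 40 N, if the wrist force passes 120 N, or if a joint passes its speed limit or range.

## Working session

There is one attempt and no reset: what is moved stays moved. The work goes in short steps, Python scripts to look and compute and a shell command to move; the robot and the scene stay as the last step left them, time stands still between calls to the robot, and variables do not carry over. Pictures are saved under pics/ and viewed, at most 10 in all, crops included, and the job is handed in when it is done.

```bash
mkdir -p pics
cat > h.py <<'E'
from rig import r
import numpy as np, cv2
def snap(n,f=None):
    s=r.state(); p=r.snapshot(n); p['st']=s
    if f: cv2.imwrite('pics/'+f,p['pixels'][:,:,::-1])
    return p
def onplane(p,u,v,z):
    M=np.array(p['world_from_camera']); d=M[:3,:3]@np.array([(u-p['cx'])/p['fx'],-(v-p['cy'])/p['fy'],-1]); o=M[:3,3]
    return o+d*(z-o[2])/d[2]
def proj(p,X):
    M=np.linalg.inv(np.array(p['world_from_camera'])); c=M[:3,:3]@np.array(X)+M[:3,3]
    return p['cx']+p['fx']*c[0]/-c[2], p['cy']-p['fy']*c[1]/-c[2]
E
python3 - <<'E'
from h import *
a=snap('scene','s1.png');b=snap('top','t1.png')
for n,p in(('scene',a),('top',b)):
    print(n,[k for k in p],p['fx'],p['cx'],p['cy'],np.round(p['world_from_camera'],3).tolist())
    for t in ['square_holder','block','stand','microscope','cradle','tang','stop_post','round_holder_1']:
        print(t,[(round(d['p'],2),np.round(d['rect']).tolist()) for d in r.trace(p,t)])
E
```

```text
scene ['pixels', 'fx', 'fy', 'cx', 'cy', 'world_from_camera', 'shot', 'st'] 399.8387777134808 251.16589233754567 191.0755746825488 [[0.86, 0.31, -0.406, 0.15], [-0.511, 0.529, -0.678, -0.585], [0.005, 0.79, 0.613, 0.644], [0.0, 0.0, 0.0, 1.0]]
square_holder [(0.67, [219.0, 201.0, 9.0, 15.0])]
block [(0.62, [334.0, 273.0, 41.0, 57.0]), (0.57, [222.0, 219.0, 10.0, 16.0])]
stand [(0.97, [221.0, 213.0, 35.0, 55.0]), (0.42, [219.0, 202.0, 12.0, 19.0])]
microscope [(0.84, [200.0, 146.0, 14.0, 33.0]), (0.77, [180.0, 136.0, 14.0, 45.0])]
cradle [(0.59, [205.0, 168.0, 34.0, 32.0]), (0.17, [282.0, 178.0, 26.0, 62.0])]
tang [(0.9, [283.0, 178.0, 28.0, 64.0])]
stop_post [(0.87, [302.0, 222.0, 19.0, 50.0])]
round_holder_1 [(0.49, [220.0, 218.0, 11.0, 21.0]), (0.47, [215.0, 189.0, 6.0, 16.0]), (0.16, [301.0, 221.0, 17.0, 52.0])]
top ['pixels', 'fx', 'fy', 'cx', 'cy', 'world_from_camera', 'shot', 'st'] 496.76075292870973 257.64378893541425 191.8043675611384 [[0.027, 0.985, -0.171, 0.263], [-1.0, 0.027, -0.001, 0.075], [0.003, 0.171, 0.985, 1.563], [0.0, 0.0, 0.0, 1.0]]
square_holder [(0.47, [255.0, 215.0, 8.0, 10.0])]
block [(0.85, [349.0, 186.0, 38.0, 33.0])]
stand [(0.75, [254.0, 216.0, 52.0, 34.0])]
microscope [(0.67, [160.0, 199.0, 18.0, 10.0]), (0.47, [190.0, 195.0, 17.0, 13.0])]
cradle [(0.67, [196.0, 198.0, 23.0, 25.0])]
tang [(0.64, [258.0, 158.0, 48.0, 25.0])]
stop_post []
round_holder_1 [(0.64, [238.0, 208.0, 13.0, 10.0]), (0.62, [270.0, 220.0, 5.0, 10.0])]
```

```bash
python3 -c "
import cv2,numpy as np
a=cv2.imread('pics/s1.png');b=cv2.imread('pics/t1.png')
cv2.imwrite('pics/c1.png',cv2.resize(np.vstack([a,b]),None,fx=.78,fy=.78))
cv2.imwrite('pics/t1b.png',cv2.resize(b,(800,600),interpolation=2));cv2.imwrite('pics/s1b.png',cv2.resize(a,(800,600),interpolation=2))"
```

```text
(no output)
```

View pics/t1b.png

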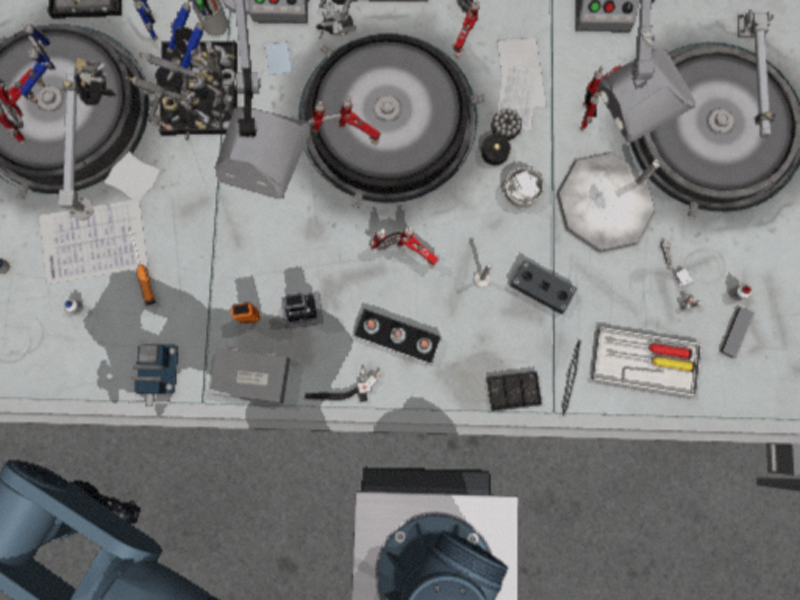

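View pics/s1b.png

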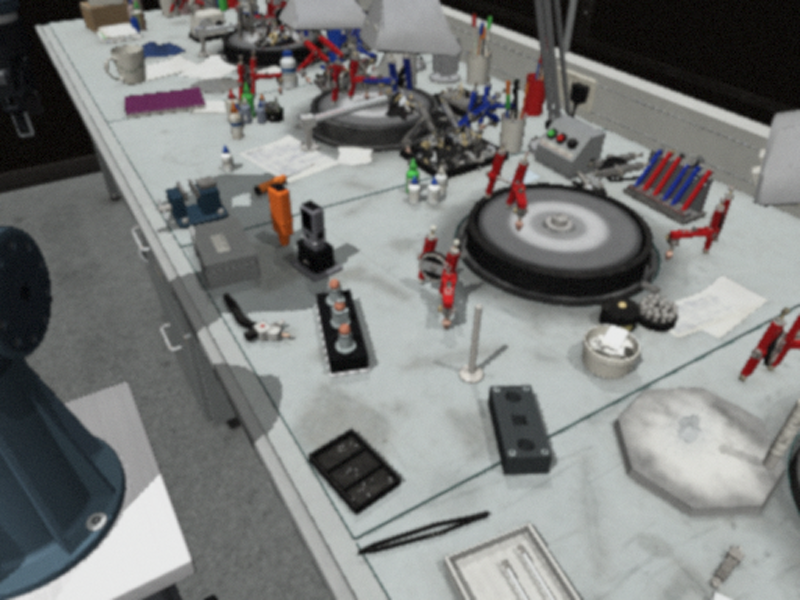

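Top view (800 px scale): the stand is at (397,333) with three copper cups at (371,324), (398,335) and (424,345). The block is at (543,284), the grey microscope in its black cradle at (299,306), the tang at (405,245) and the post at (481,278).

Candidates:
- **Holder:** one of the three cups. The networks pick the middle one.
- **Microscope:** the orange look-alike at (245,313) is rejected. The grey one at (299,306) is the target.

Next I'll take a close crop and work out coarse positions.

```bash
cat >> h.py <<'E'
from scipy.optimize import minimize
def hull(p,pts):
    m=np.zeros((384*2,512*2),np.uint8); q=np.array([proj(p,x) for x in pts])*2
    cv2.fillConvexPoly(m,cv2.convexHull(np.round(q).astype(np.int32)),1); return m
def boxfit(views,x0,sx,sy,h):
    # views: (pic, region); fit x,y,yaw of a box standing on z=0
    R=[(p,cv2.resize(g.astype(np.uint8),None,fx=2,fy=2,interpolation=0)) for p,g in views]
    def c(v):
        cs,sn=np.cos(v[2]),np.sin(v[2]); pts=[(v[0]+cs*a*sx/2-sn*b*sy/2,v[1]+sn*a*sx/2+cs*b*sy/2,z) for a in(-1,1) for b in(-1,1) for z in(0,h)]
        return sum(1-(m&g).sum()/(m|g).sum() for p,g in R for m in[hull(p,pts)])
    best=min((minimize(c,[x0[0],x0[1],y],method='Nelder-Mead',options=dict(initial_simplex=np.array([[x0[0],x0[1],y],[x0[0]+.02,x0[1],y],[x0[0],x0[1]+.02,y],[x0[0],x0[1],y+.3]]))) for y in np.arange(-1.5,1.6,.4)),key=lambda o:o.fun)
    return best.x,best.fun
E
python3 - <<'E'
from h import *
b=snap('top');a=snap('scene')
def bp(t,z,i=0):
    for n,p in(('top',b),('scene',a)):
        for d in r.trace(p,t): 
            if d['p']>.4: print(t,n,round(d['p'],2),np.round(onplane(p,*d['rect'][:2],z),3))
for t,z in [('square_holder',.05),('microscope',.08),('tang',.06),('stop_post',.06),('round_holder_1',.05)]: bp(t,z)
for t,z,dim in [('block',.017,(.056,.12,.034)),('stand',.015,(.056,.164,.03)),('cradle',.02,(.05,.066,.05))]:
    v=[]
    for p in(b,a):
        d=r.trace(p,t)
        if d: v.append((p,d[0]['region'])); x=onplane(p,*d[0]['rect'][:2],z)
        print(t,np.round(x,3))
    print(t,boxfit(v,x,*dim))
# known look: top (299,306)/800*512
print('scope', onplane(b,191,196,.1),'post base',onplane(a,473*.64,375*.64,.0),'post top',onplane(a,477*.64,308*.64,.129), 'scope top',onplane(a,313*.64,206*.64,.125))
for c in [(335,286),(338,307),(345,330)]: print('cup',onplane(a,c[0]*.64,c[1]*.64,.07))
A=cv2.resize(a['pixels'][170:250,190:250,::-1],None,fx=7,fy=7,interpolation=2)
cv2.imwrite('pics/crop.png',A)
E
```

```text
square_holder top 0.42 [0.453 0.078 0.05 ]
square_holder scene 0.58 [0.46 0.08 0.05]
microscope top 0.59 [0.496 0.379 0.08 ]
microscope top 0.47 [0.508 0.278 0.08 ]
microscope scene 0.98 [0.485 0.361 0.08 ]
microscope scene 0.65 [0.512 0.284 0.08 ]
tang top 0.71 [0.633 0.08  0.06 ]
tang scene 0.72 [0.627 0.068 0.06 ]
tang scene 0.63 [0.429 0.005 0.06 ]
stop_post top 0.6 [ 0.578 -0.076  0.06 ]
stop_post scene 0.82 [ 0.576 -0.083  0.06 ]
round_holder_1 top 0.59 [0.474 0.139 0.05 ]
round_holder_1 scene 0.66 [0.438 0.02  0.05 ]
block [ 0.561 -0.211  0.017]
block [ 0.569 -0.212  0.017]
block (array([ 0.56687521, -0.20744856, -0.4891739 ]), np.float64(0.11491505102671651))
stand [0.46  0.091 0.015]
stand [0.463 0.075 0.015]
stand (array([0.45757341, 0.08361075, 2.81734597]), np.float64(0.5787800093465301))
cradle [0.506 0.271 0.02 ]
cradle [0.505 0.258 0.02 ]
cradle (array([0.50208227, 0.27382113, 0.18527928]), np.float64(0.7806641260029155))
scope [0.49856707 0.27568974 0.1       ] post base [ 0.5851753  -0.08792007  0.        ] post top [ 0.57723674 -0.08928493  0.129     ] scope top [0.5080109  0.27331066 0.125     ]
cup [0.47004525 0.1214716  0.07      ]
cup [0.45066578 0.07283063 0.07      ]
cup [0.43575406 0.02144873 0.07      ]
```

View pics/crop.png

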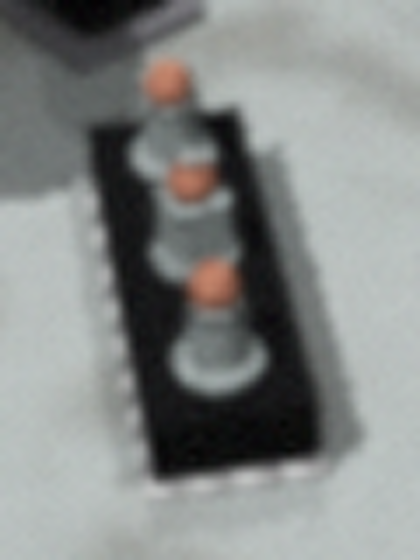

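The middle holder, at (190,215) in the crop, is the square-bodied one. The other two are slimmer and round. I'll move above it.

```bash
python3 -m inch '[[22,-34,10,0,85],[44,-68,20,0,85],[66,-102,30,0,85],[88,-136,40,0,85],[110,-170,50,0,85]]'; python3 -m inch '[[22,-34,0,0,85],[44,-68,0,0,85],[66,-102,0,0,85],[88,-136,0,0,85],[110,-170,0,0,85]]'; python3 -m inch '[[22,-35,-10,0,85],[44,-70,-20,0,85],[66,-105,-30,0,85],[90,-140,-30,0,85],[90,-140,-30,0,85]]'
python3 - <<'E'
from h import *
w=snap('wrist','w1.png'); print(w['st'],w['fx'],w['cx'],w['cy'],np.round(w['hand_eye'],4).tolist())
for t in ['square_holder','round_holder_1','stand']:
    print(t,[(round(d['p'],2),np.round(d['rect']).tolist()) for d in r.trace(w,t)])
E
```

```text
clock: 2.22
tool_pos: [0.2552, 0.3851, 0.252]
ee_rot: [0.0, 0.127, 0.992, 0.0]
force: [0.9, -0.3, -0.1]
gripper_width: 0.085
grasp_force: 0.0
clock: 2.63
tool_pos: [0.3655, 0.2149, 0.2519]
ee_rot: [0.001, 0.127, 0.992, 0.0]
force: [0.5, 0.5, -0.5]
gripper_width: 0.0852
grasp_force: 0.0
clock: 3.05
tool_pos: [0.4575, 0.0713, 0.2211]
ee_rot: [0.001, 0.13, 0.992, -0.001]
force: [0.3, 0.2, 1.4]
gripper_width: 0.0851
grasp_force: 0.0
{'clock': 3.05, 'q': array([-0.1010847 , -0.09596445,  1.8541263 , -0.00218629,  1.38244005,
       -1.41105522]), 'qvel': array([ 0.01830792,  0.00163006, -0.01085915,  0.04667291,  0.04049964,
        0.03133748]), 'effort': array([ -0.89761723, -29.11999762, -34.41218734,  -0.1680473 ,
        -0.10730299,  -0.82530566]), 'tool_pos': array([0.45745307, 0.07125226, 0.22114466]), 'ee_rot': array([ 5.26657833e-04,  1.29841040e-01,  9.91534117e-01, -1.05892451e-03]), 'force': array([0.26462979, 0.2050004 , 1.43819146]), 'moment': array([0.03515012, 0.03803139, 0.02285225]), 'grasp_force': 0.0, 'gripper_width': 0.08514537968099531} 297.3186396354542 257.92065043610705 191.44615065164282 [[0.0002, 0.953, 0.3029, 0.0773], [1.0, -0.0004, 0.0007, 0.0006], [0.0008, 0.3029, -0.953, -0.1717], [0.0, 0.0, 0.0, 1.0]]
square_holder [(0.72, [268.0, 162.0, 28.0, 27.0])]
round_holder_1 [(0.68, [225.0, 158.0, 25.0, 25.0]), (0.66, [318.0, 163.0, 19.0, 21.0])]
stand [(0.75, [270.0, 159.0, 133.0, 58.0]), (0.43, [436.0, 170.0, 59.0, 44.0])]
```

View pics/w1.png

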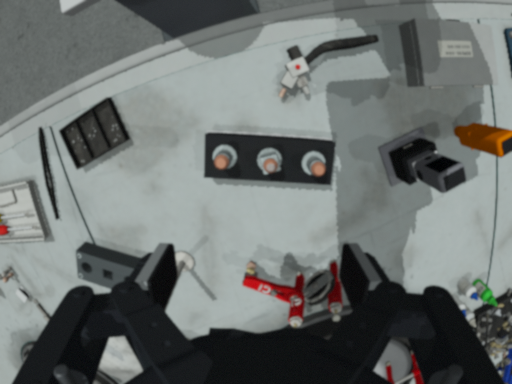

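The wrist view shows the stand with the square holder at (268,160). The round holders are at (224,158) and (317,163), the cradle with the grey scope at (425,165), and the block at (105,265). I'll compute the positions.

```bash
cat >> h.py <<'E'
from scipy.spatial.transform import Rotation as Ro
def wpose(p):
    s=p['st']; T=np.eye(4); T[:3,:3]=Ro.from_quat(np.r_[s['ee_rot'][1:],s['ee_rot'][0]]).as_matrix(); T[:3,3]=s['tool_pos']
    return T@np.array(p['hand_eye'])
def wplane(p,u,v,z):
    M=wpose(p); dx,dy=(u-p['cx'])/p['fx'],(v-p['cy'])/p['fy']; th=np.hypot(dx,dy); k=np.sinc(th/np.pi)
    d=M[:3,:3]@np.array([dx*k,-dy*k,-np.cos(th)]); o=M[:3,3]
    return o+d*(z-o[2])/d[2]
def ortho(p,x,y,z,half=.04,n=400):
    # rectified picture of the plane z: up = +x, left = +y
    M=np.linalg.inv(wpose(p)); g=np.linspace(half,-half,n)
    X,Y=np.meshgrid(x+g,y+g,indexing='ij'); c=np.stack([X,Y,np.full_like(X,z)],-1)@M[:3,:3].T+M[:3,3]
    rr=np.hypot(c[...,0],c[...,1]); th=np.arctan2(rr,-c[...,2]); k=th/np.maximum(rr,1e-9)
    return cv2.remap(p['pixels'][:,:,::-1].copy(),(p['cx']+p['fx']*c[...,0]*k).astype(np.float32),(p['cy']-p['fy']*c[...,1]*k).astype(np.float32),cv2.INTER_CUBIC)
E
python3 - <<'E'
from h import *
w=snap('wrist')
for t,z in [('square_holder',.055),('round_holder_1',.05),('stand',.03)]:
    for d in r.trace(w,t):
        m=cv2.minAreaRect(np.argwhere(d['region'])[:,::-1].astype(np.float32))
        print(t,round(d['p'],2),np.round(wplane(w,*d['rect'][:2],z),4), m)
c=np.array([wplane(w,u,v,.03)[:2] for u,v in [(206,133),(334,141),(333,184),(206,177)]]);print(c.round(4),c.mean(0))
print('cups',[wplane(w,u,v,.07).round(4)[:2] for u,v in [(220,160),(268,162),(318,169)]])
print('tang',[wplane(w,u,v,z).round(3)[:2] for u,v,z in [(252,268,.0),(296,320,.0),(336,310,.0)]],'post',wplane(w,184,260,0).round(3),'tip',wplane(w,214,298,.0).round(3))
E
```

```text
square_holder 0.76 [0.4533 0.085  0.055 ] ((264.5, 164.5), (25.0, 23.0), 90.0)
round_holder_1 0.91 [0.4361 0.0374 0.05  ] ((220.20004272460938, 159.90000915527344), (23.25510597229004, 23.702320098876953), 63.43495178222656)
round_holder_1 0.72 [0.4704 0.1385 0.05  ] ((308.0, 167.0), (24.0, 22.0), 90.0)
stand 0.65 [0.4589 0.0858 0.03  ] ((264.3214111328125, 160.35752868652344), (130.60260009765625, 49.31326675415039), 3.044778823852539)
stand 0.21 [ 0.5522 -0.1957  0.03  ] ((101.93618774414062, 268.442138671875), (65.98229217529297, 39.327449798583984), 15.64224624633789)
[[0.4019 0.0252]
 [0.451  0.1771]
 [0.506  0.1651]
 [0.4558 0.0088]] [0.45367963 0.09404562]
cups [array([0.4328, 0.0397]), array([0.4486, 0.0908]), array([0.4703, 0.1438])]
tang [array([0.618, 0.025]), array([0.745, 0.071]), array([0.744, 0.143])] post [ 0.58  -0.074  0.   ] tip [ 0.662 -0.052  0.   ]
```

```bash
python3 -m inch '[[0,2,-25,0,85],[-2,7,-55,0,85],[-2,7,-87,0,85],[-2,7,-87,0,85],[-2,7,-87,0,85]]'
python3 - <<'E'
from h import *
w=snap('wrist','w2.png'); print(w['st']['tool_pos'],w['st']['ee_rot'])
for t,z in [('square_holder',.055),('round_holder_1',.05)]:
    for d in r.trace(w,t): print(t,round(d['p'],2),np.round(wplane(w,*d['rect'][:2],z),4),np.round(d['rect']))
a=cv2.resize(w['pixels'][100:292,130:386,::-1],(512,384),interpolation=2); b=ortho(w,.453,.08,.058,.035,384)
cv2.imwrite('pics/w2b.png',np.hstack([a,b])[:, :800])
E
```

```text
clock: 3.87
tool_pos: [0.4512, 0.0845, 0.1337]
ee_rot: [-0.002, 0.126, 0.992, -0.0]
force: [1.3, 0.6, 0.6]
gripper_width: 0.0851
grasp_force: 0.0
[0.45116848 0.08448405 0.13374938] [-1.86514082e-03  1.26286506e-01  9.91992050e-01 -1.11562062e-04]
round_holder_1 0.83 [0.4726 0.1386 0.05  ] [320. 195.  29.  34.]
round_holder_1 0.63 [0.4375 0.0367 0.05  ] [203. 186.  33.  35.]
```

```bash
python3 -c "
import cv2;a=cv2.imread('pics/w2b.png');cv2.imwrite('pics/w2c.png',a[:,:800]);print(a.shape)"
```

```text
(384, 800, 3)
```

View pics/w2c.png

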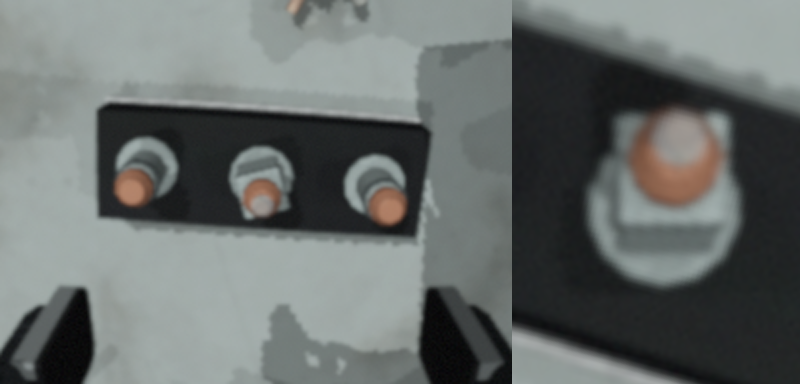

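The wrist crop shows the square body, stone on top, at crop (262,190), with flats roughly along world x and y. The round neighbours would foul fingers closing along y, so I'll close along x. I'll spin −75.5° and look again from that angle.

```bash
python3 -m inch '[[5,3,0,-7,85],[5,3,0,-14,85],[5,3,0,-21,85],[5,3,0,-28,85],[5,3,0,-35,85]]' >/dev/null; python3 -m inch '[[0,0,0,-7,75],[0,0,0,-14,75],[0,0,0,-21,75],[0,0,0,-28,75],[0,0,0,-35,75]]'>/dev/null; python3 -m inch '[[0,0,0,-5.5,75],[0,0,0,-5.5,75],[0,0,0,-5.5,75],[0,0,0,-5.5,75]]'
python3 - <<'E'
from h import *
w=snap('wrist','w3.png'); print(w['st']['tool_pos'],Ro.from_quat(np.r_[w['st']['ee_rot'][1:],w['st']['ee_rot'][0]]).as_matrix().round(3))
for t,z in [('square_holder',.055),('round_holder_1',.05)]:
    for d in r.trace(w,t): print(t,round(d['p'],2),np.round(wplane(w,*d['rect'][:2],z),4),np.round(d['rect']))
b=ortho(w,.4576,.0857,.058,.025,500); c=ortho(w,.4576,.0857,.034,.025,500)
for im in (b,c): cv2.line(im,(250,0),(250,30),(0,255,0),1); cv2.line(im,(0,250),(30,250),(0,255,0),1)
cv2.imwrite('pics/w3b.png',cv2.resize(np.hstack([b,c]),(800,400)))
E
```

```text
clock: 5.18
tool_pos: [0.4586, 0.0866, 0.1357]
ee_rot: [0.001, 0.707, 0.708, 0.001]
force: [-0.3, 0.5, 0.7]
gripper_width: 0.075
grasp_force: 0.0
[0.45861813 0.08658615 0.13565676] [[-0.001  1.     0.002]
 [ 1.     0.001 -0.   ]
 [-0.     0.002 -1.   ]]
square_holder 0.84 [0.4575 0.0904 0.055 ] [256. 185.  34.  36.]
square_holder 0.27 [ 0.6226 -0.1597  0.055 ] [377. 361.  15.  28.]
round_holder_1 0.96 [0.4765 0.1401 0.05  ] [278. 128.  34.  27.]
round_holder_1 0.95 [0.4412 0.0361 0.05  ] [239. 237.  28.  40.]
```

View pics/w3b.png

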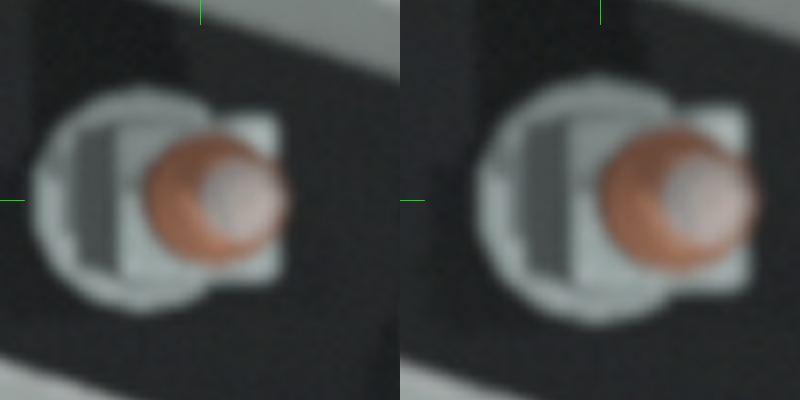

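At z=0.058 the body is centred at (197,199) in the crop, so it sits at (0.4577, 0.086) with yaw about 0. The collar circle agrees, so I'll descend and grip.

```bash
python3 -m inch '[[0,0,-20,0,50],[0,0,-40,0,45],[0,0,-60,0,45],[0,0,-75,0,45],[0,0,-85,0,45]]' 40; python3 -m inch '[[0,0,-6,0,45],[0,0,-11,0,45],[0,0,-11,0,45],[0,0,-11,0,30],[0,0,-11,0,15]]' 40;  python3 -m inch '[[0,0,0,0,15],[0,0,0,0,15],[0,0,0,0,15],[0,0,0,0,15],[0,0,0,0,15]]' 40
```

```text
clock: 5.75
tool_pos: [0.4567, 0.0867, 0.0479]
ee_rot: [-0.001, 0.707, 0.707, -0.001]
force: [0.5, 0.7, -0.0]
gripper_width: 0.0446
grasp_force: 0.0
clock: 6.17
tool_pos: [0.4586, 0.0866, 0.0393]
ee_rot: [0.001, 0.708, 0.707, 0.0]
force: [0.3, -0.2, -0.2]
gripper_width: 0.0216
grasp_force: 0.0
clock: 6.58
tool_pos: [0.4579, 0.0867, 0.0387]
ee_rot: [0.0, 0.708, 0.707, 0.0]
force: [-0.2, -0.4, -0.7]
gripper_width: 0.0154
grasp_force: 0.0
```

The fingers closed to 15 mm with no force, so they missed. I'll look.

Run:
```python
from h import *
w=snap('wrist','w4.png'); print(w['st']['tool_pos'],w['st']['gripper_width'],w['st']['grasp_force'])
for t in ['square_holder','round_holder_1']:
    for d in r.trace(w,t): print(t,round(d['p'],2),np.round(d['rect']),np.round(wplane(w,*d['rect'][:2],.05),4))
cv2.imwrite('pics/w4b.png',cv2.resize(w['pixels'][130:370,100:420,::-1],(800,600),interpolation=2))
```

```text
[0.45787081 0.08666478 0.03866394] 0.01542120858168157 0.0
square_holder 0.82 [258. 231.  47.  61.] [0.4579 0.0889 0.05  ]
round_holder_1 0.79 [289. 145.  50.  46.] [0.475  0.1403 0.05  ]
round_holder_1 0.59 [244. 299.  18.  49.] [0.4486 0.0375 0.05  ]
```

View pics/w4b.png

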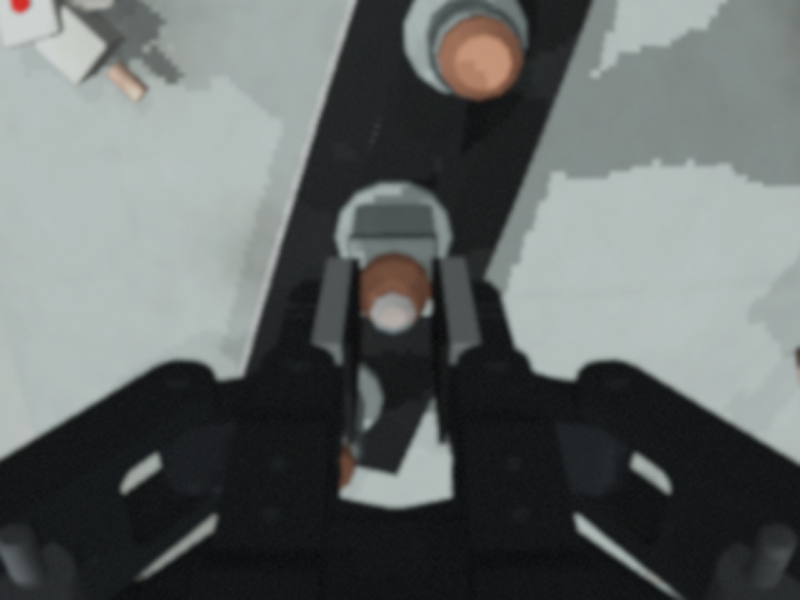

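The holder stands between the pads, not yet squeezed. I'll close further.

```bash
python3 -m inch '[[0,0,0,0,8],[0,0,0,0,4],[0,0,0,0,2],[0,0,0,0,2],[0,0,0,0,2]]' 40;python3 -m inch '[[0,0,0,0,2],[0,0,0,0,2]]' 40
```

```text
clock: 7.15
tool_pos: [0.4578, 0.0866, 0.0386]
ee_rot: [-0.0, 0.708, 0.707, -0.0]
force: [-1.9, 0.3, 2.3]
gripper_width: 0.0073
grasp_force: 33.1
clock: 7.32
tool_pos: [0.4577, 0.0867, 0.0386]
ee_rot: [-0.0, 0.708, 0.707, -0.0]
force: [-2.8, -0.5, 3.7]
gripper_width: 0.0074
grasp_force: 33.3
```

```bash
python3 -m inch '[[0,0,5,0,2],[0,0,15,0,2],[0,0,30,0,2],[0,0,45,0,2],[0,0,50,0,2]]' 60;python3 -m inch '[[0,0,10,0,2],[0,0,10,0,2]]' 60
python3 - <<'E'
from h import *
w=snap('wrist','w5.png');a=snap('scene')
for t in ['square_holder']:
    for p in (w,a):
      for d in r.trace(p,t): print(t,round(d['p'],2),np.round(d['rect']))
A=cv2.resize(w['pixels'][150:330,180:340,::-1],(480,540),interpolation=2)
B=cv2.resize(a['pixels'][140:230,190:243,::-1],(318,540),interpolation=2)
cv2.imwrite('pics/w5b.png',np.hstack([A,B]))
E
```

```text
clock: 7.73
tool_pos: [0.4596, 0.0866, 0.0912]
ee_rot: [0.002, 0.708, 0.707, 0.001]
force: [1.2, 1.0, -0.4]
gripper_width: 0.0035
grasp_force: 75.9
clock: 7.9
tool_pos: [0.4591, 0.0866, 0.1004]
ee_rot: [0.001, 0.708, 0.707, 0.001]
force: [0.6, 0.7, -0.7]
gripper_width: 0.003
grasp_force: 75.9
square_holder 0.67 [265. 230.  46.  60.]
square_holder 0.72 [334. 275.  41.  58.]
square_holder 0.68 [219. 186.  11.  18.]
square_holder 0.55 [220. 214.  34.  58.]
```

View pics/w5b.png

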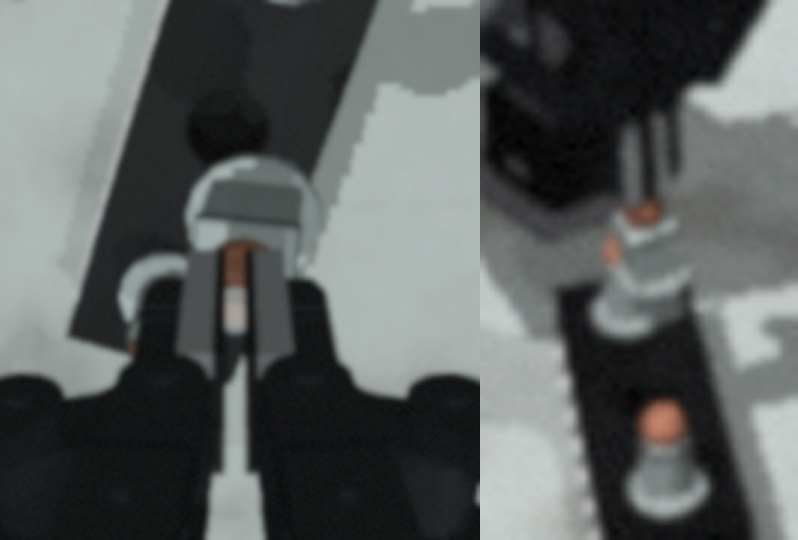

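Run:
```python
from h import *
a=snap('scene'); 
for z in np.arange(.06,.20,.01): print(round(z,3),np.round(proj(a,(.459,.0866,z)),1))
print(np.round(proj(a,(.4576,.0857,.034)),1),np.round(proj(a,(.4385,.037,.07)),1))
s=r.state();print(s['tool_pos'],s['q'])
w=snap('wrist'); d=r.trace(w,'square_holder'); print(len(d))
M=np.linalg.inv(wpose(w))
for x in (0,.011,-.011):
  for s_ in (0,.01,.02,.03,.04):
    T=wpose(w)@np.linalg.inv(np.array(w['hand_eye'])); c=M@T@np.array([x,0,-s_,1]); rr=np.hypot(c[0],c[1]); k=np.arctan2(rr,-c[2])/rr
    print(x,s_,np.round([w['cx']+w['fx']*c[0]*k,w['cy']-w['fy']*c[1]*k],0))
```

```text
0.06 [217.1 195.5]
0.07 [216.9 192.2]
0.08 [216.6 188.8]
0.09 [216.4 185.3]
0.1 [216.2 181.8]
0.11 [216.  178.3]
0.12 [215.8 174.7]
0.13 [215.6 171.1]
0.14 [215.4 167.4]
0.15 [215.1 163.6]
0.16 [214.9 159.9]
0.17 [214.7 156. ]
0.18 [214.4 152.1]
0.19 [214.2 148.2]
0.2 [214.  144.2]
[217.2 204.5] [218.7 206.9]
[0.45711177 0.08666451 0.09773659] [-6.85973466e-02  6.19522650e-02  1.96742505e+00 -2.31526511e-05
  1.11372874e+00 -6.68289316e-02]
1
0 0 [257. 227.]
0 0.01 [257. 233.]
0 0.02 [257. 241.]
0 0.03 [257. 249.]
0 0.04 [257. 259.]
0.011 0 [257. 210.]
0.011 0.01 [257. 217.]
0.011 0.02 [257. 223.]
0.011 0.03 [257. 231.]
0.011 0.04 [257. 240.]
-0.011 0 [257. 242.]
-0.011 0.01 [257. 249.]
-0.011 0.02 [257. 258.]
-0.011 0.03 [257. 267.]
-0.011 0.04 [257. 277.]
```

Both cameras put the finger ends about 25–30 mm above the reported TCP, so the pads took the stone rather than the body. I'll set the holder back in its bore, shifted for its lean, then release and regrip lower.

```bash
python3 -m inch '[[-2,0,0,0,2],[-5,0,-10,0,2],[-5,0,-25,0,2],[-5,0,-36,0,2],[-5,0,-36,0,2]]' 60;python3 -m inch '[[0,0,-4,0,2],[0,0,-8,0,2],[0,0,-12,0,2],[0,0,-12,0,2]]' 60;python3 -m inch '[[0,0,-3,0,2],[0,0,-5,0,2],[0,0,-5,0,2]]' 60;python3 -m inch '[[0,0,-2,0,2],[0,0,-4,0,2],[0,0,-4,0,2]]' 60
```

```text
clock: 8.67
tool_pos: [0.4501, 0.0868, 0.0596]
ee_rot: [-0.002, 0.708, 0.706, -0.002]
force: [-0.5, -0.6, -2.1]
gripper_width: 0.0031
grasp_force: 75.9
clock: 9.0
tool_pos: [0.4525, 0.0867, 0.05]
ee_rot: [-0.0, 0.708, 0.707, -0.0]
force: [-0.6, 0.2, -0.8]
gripper_width: 0.0031
grasp_force: 75.9
clock: 9.25
tool_pos: [0.4527, 0.0866, 0.0453]
ee_rot: [-0.0, 0.708, 0.707, -0.0]
force: [-0.4, -0.1, -0.3]
gripper_width: 0.0028
grasp_force: 75.9
clock: 9.5
tool_pos: [0.4528, 0.0866, 0.0413]
ee_rot: [0.0, 0.708, 0.706, 0.0]
force: [-1.2, -0.0, -1.0]
gripper_width: 0.003
grasp_force: 75.9
```

```bash
for i in 1; do python3 -m inch '[[0,0,-1,0,2],[0,0,-2,0,2],[0,0,-2,0,2]]' 60|grep -E 'pos|^force'; done;  python3 -m inch '[[0,0,-1,0,2],[0,0,-2,0,2],[0,0,-2,0,2]]' 60|grep -E 'pos|^force';python3 -m inch '[[0,0,-1,0,2],[0,0,-2,0,2],[0,0,-2,0,2]]' 60|grep -E 'pos|^force'
python3 - <<'E'
from h import *
w=snap('wrist','w6.png')
d=r.trace(w,'square_holder')[0]; print(d['p'],d['rect'])
E
```

```text
tool_pos: [0.4545, 0.0865, 0.0406]
force: [0.5, -0.5, 6.3]
tool_pos: [0.4563, 0.0864, 0.0401]
force: [1.1, -0.5, 14.1]
tool_pos: [0.4573, 0.0864, 0.0397]
force: [-3.9, -0.6, 28.2]
0.77 [258.6, 230.5, 44.8, 60.7]
```

Contact is at nearly the original height and the traced rectangle matches the earlier one, so the holder is seated. I'll release and look at how it stands.

```bash
python3 -m inch '[[2,0,4,0,2],[2,0,4,0,15],[2,0,4,0,30],[2,0,4,0,45],[2,0,4,0,50]]' 20;python3 -m inch '[[4,0,10,0,50],[4,0,30,0,50],[4,0,60,0,75],[4,0,96,0,75],[4,0,96,0,75]]'; python3 -m inch '[[0,0,0,0,75],[0,0,0,0,75]]' | head -2
python3 - <<'E'
from h import *
w=snap('wrist','w7.png'); print(w['st']['tool_pos'])
for t,z in [('square_holder',.055),('round_holder_1',.05)]:
    for d in r.trace(w,t): print(t,round(d['p'],2),np.round(wplane(w,*d['rect'][:2],z),4),np.round(d['rect']))
b=ortho(w,.4576,.0857,.058,.025,500); c=ortho(w,.4576,.0857,.034,.025,500)
for im in (b,c): cv2.line(im,(250,0),(250,30),(0,255,0),1); cv2.line(im,(0,250),(30,250),(0,255,0),1)
cv2.imwrite('pics/w7b.png',cv2.resize(np.hstack([b,c]),(800,400)))
E
```

```text
clock: 10.77
tool_pos: [0.4543, 0.0867, 0.039]
ee_rot: [-0.0, 0.708, 0.706, -0.0]
force: [-0.2, -0.1, -0.5]
gripper_width: 0.0492
grasp_force: 0.0
clock: 11.18
tool_pos: [0.4637, 0.0864, 0.1427]
ee_rot: [0.004, 0.708, 0.707, 0.004]
force: [2.4, -1.2, -0.4]
gripper_width: 0.0749
grasp_force: 0.0
clock: 11.35
tool_pos: [0.4588, 0.0867, 0.1356]
[0.45877984 0.08666596 0.13563479]
square_holder 0.89 [0.4593 0.0913 0.055 ] [258. 184.  36.  34.]
round_holder_1 0.95 [0.4399 0.035  0.05  ] [238. 239.  30.  36.]
round_holder_1 0.61 [0.4757 0.1402 0.05  ] [277. 128.  29.  27.]
```

View pics/w7b.png

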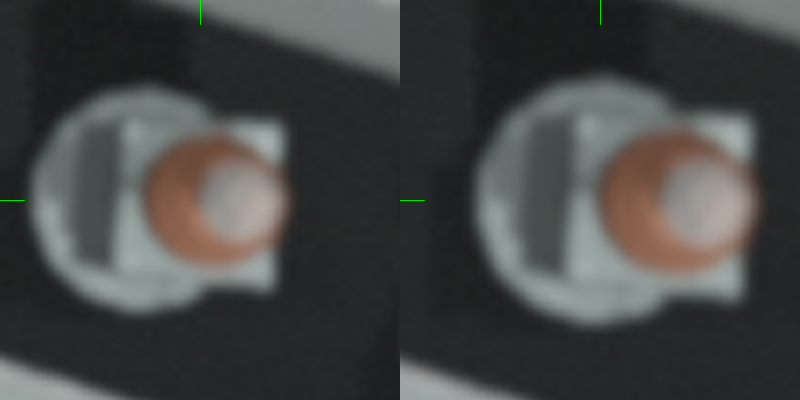

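The holder is seated where it was, with yaw now about −3°. The contact evidence puts the finger ends about 30 mm behind the reported TCP. I'll probe down with a 27 mm opening until the collar is felt.

```bash
python3 -m inch '[[-1,0,-25,-3,40],[-1,0,-50,-3,27],[-1,0,-75,-3,27],[-1,0,-90,-3,27],[-1,0,-90,-3,27]]' 40;python3 -m inch '[[0,0,0,0,27],[0,0,0,0,27],[0,0,-8,0,27],[0,0,-15,0,27],[0,0,-15,0,27]]'|grep -E 'pos|^force|width';python3 -m inch '[[0,0,-3,0,27],[0,0,-5,0,27],[0,0,-5,0,27]]'|grep -E 'pos|^force|width'; python3 -m inch '[[0,0,-3,0,27],[0,0,-5,0,27],[0,0,-5,0,27]]'|grep -E 'pos|^force|width'
```

```text
clock: 11.92
tool_pos: [0.4536, 0.0868, 0.0412]
ee_rot: [-0.003, 0.726, 0.688, -0.003]
force: [-0.6, 0.5, -0.4]
gripper_width: 0.0271
grasp_force: 0.0
tool_pos: [0.4571, 0.0867, 0.0297]
force: [-0.3, -1.0, -0.5]
gripper_width: 0.027
tool_pos: [0.4575, 0.0867, 0.0252]
force: [0.3, 0.3, -0.4]
gripper_width: 0.0272
tool_pos: [0.4575, 0.0866, 0.0201]
force: [-0.3, -0.1, -0.1]
gripper_width: 0.0268
```

```bash
python3 -m inch '[[0,0,-2,0,27],[0,0,-4,0,27],[0,0,-4,0,27]]'|grep -E 'pos|^force|width';python3 -m inch '[[0,0,-2,0,27],[0,0,-3,0,27],[0,0,-3,0,27]]'|grep -E 'pos|^force|width'; python3 -m inch '[[0,0,-2,0,27],[0,0,-3,0,27],[0,0,-3,0,27]]'|grep -E 'pos|^force|width'
```

```text
tool_pos: [0.4575, 0.0867, 0.0162]
force: [-0.3, 0.6, -0.8]
gripper_width: 0.0268
tool_pos: [0.4576, 0.0866, 0.0133]
force: [-0.6, 0.7, -0.6]
gripper_width: 0.027
tool_pos: [0.4576, 0.0866, 0.0103]
force: [0.8, 0.6, 0.6]
gripper_width: 0.0271
```

```bash
python3 -m inch '[[0,0,0,0,22],[0,0,0,0,18],[0,0,0,0,14],[0,0,0,0,12],[0,0,0,0,12]]' 30
```

```text
clock: 14.0
tool_pos: [0.4579, 0.0866, 0.0106]
ee_rot: [0.0, 0.726, 0.688, 0.0]
force: [0.2, -0.1, 0.4]
gripper_width: 0.0192
grasp_force: 29.8
```

It's gripped at 19 mm, on the body. I'll lift and carry it to a hover beside the block, where the wrist camera can see the hole.

```bash
python3 -m inch '[[0,0,0,0,12],[0,0,5,0,12],[0,0,25,0,12],[0,0,60,0,12],[0,0,100,0,12]]' 70; python3 -m inch '[[0,0,30,-5,12],[0,0,60,-12,12],[10,-37,60,-19,12],[20,-75,60,-25,12],[30,-112,60,-25,12]]'|grep width; python3 -m inch '[[9,-38,0,0,12],[18,-76,0,0,12],[27,-114,0,0,12],[36,-152,0,0,12],[45,-190,0,0,12]]';python3 -m inch '[[6,-35,0,0,12],[6,-45,0,0,12],[6,-45,0,0,12],[6,-45,0,0,12]]'
python3 - <<'E'
from h import *
w=snap('wrist','w8.png'); R=Ro.from_quat(np.r_[w['st']['ee_rot'][1:],w['st']['ee_rot'][0]]).as_matrix();print(w['st']['tool_pos'],R.round(3).tolist())
print('tool yaw (y axis from x) deg',np.degrees(np.arctan2(R[1,1],R[0,1])))
for t in ['block','square_holder']:
    for d in r.trace(w,t): 
        print(t,round(d['p'],2),np.round(d['rect']),np.round(wplane(w,*d['rect'][:2],.034),4))
b=ortho(w,.565,-.207,.034,.08,600); cv2.imwrite('pics/w8o.png',b)
g=cv2.cvtColor(b,cv2.COLOR_BGR2GRAY); _,m=cv2.threshold(cv2.medianBlur(g,5),0,255,cv2.THRESH_OTSU|cv2.THRESH_BINARY_INV)
for c in sorted(cv2.findContours(m,cv2.RETR_LIST,cv2.CHAIN_APPROX_NONE)[0],key=cv2.contourArea)[-5:]:print(cv2.minAreaRect(c),cv2.contourArea(c))
E
```

```text
clock: 14.42
tool_pos: [0.4553, 0.0868, 0.1098]
ee_rot: [-0.002, 0.726, 0.688, -0.002]
force: [1.4, -0.6, -1.3]
gripper_width: 0.0184
grasp_force: 69.1
gripper_width: 0.0183
clock: 15.25
tool_pos: [0.5325, -0.2171, 0.1705]
ee_rot: [-0.0, 0.858, 0.514, -0.0]
force: [1.6, -0.7, -0.5]
gripper_width: 0.0179
grasp_force: 69.2
clock: 15.58
tool_pos: [0.5381, -0.2601, 0.17]
ee_rot: [-0.001, 0.858, 0.514, -0.0]
force: [-0.1, 0.5, -1.2]
gripper_width: 0.0185
grasp_force: 69.2
[ 0.53814203 -0.26010415  0.16998062] [[0.472, 0.882, -0.001], [0.882, -0.472, 0.001], [0.001, -0.002, -1.0]]
tool yaw (y axis from x) deg -28.172877024666658
block 0.64 [259. 117.  58. 118.] [ 0.5677 -0.2072  0.034 ]
square_holder 0.88 [259. 254.  43.  74.] [ 0.4935 -0.3462  0.034 ]
((437.0000305175781, 455.5000305175781), (31.819805145263672, 31.819805145263672), 45.0) 821.0
((157.40000915527344, 136.3000030517578), (32.199378967285156, 32.64659118652344), 63.43495178222656) 831.0
((86.75000762939453, 268.7500305175781), (31.819805145263672, 32.526912689208984), 45.0) 831.5
((362.0, 48.0), (96.0, 72.0), 90.0) 1730.5
((296.186279296875, 266.3880615234375), (518.8726806640625, 345.76507568359375), 41.65597152709961) 115066.0
```

View pics/w8o.png

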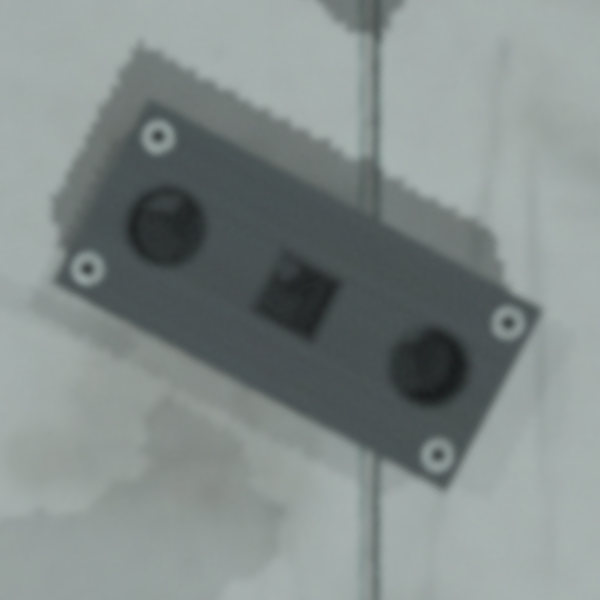

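The block view shows the square hole at (297,295), with the screw pattern centred on the same spot. The hole is therefore at (0.566, −0.206) with yaw −27.9°, and the bore spacing checks at 79 mm. I'll move over it.

```bash
python3 -c "
from rig import r;print(r.state()['tool_pos'])"; python3 -m inch '[[14,27,0,0,12],[28,54,0,0,12],[28,54,-35,0,12],[28,54,-70,0,12],[28,54,-100,0,12]]' 70|grep width; python3 -m inch '[[0,0,-15,0,12],[0,0,-27,0,12],[0,0,-27,0,12],[0,0,-27,0,12]]'
python3 - <<'E'
from h import *
w=snap('wrist','w9.png'); print(w['st']['tool_pos'])
b=ortho(w,.566,-.206,.034,.08,600)
t=cv2.imread('pics/w8o.png')
# shift check: screws in this view against the former view
for (u,v) in [(157,136),(87,269),(437,455),(508,322)]:
    m=cv2.matchTemplate(b,t[v-22:v+23,u-22:u+23],cv2.TM_CCOEFF_NORMED); _,s,_,l=cv2.minMaxLoc(m); px=np.array(l)+22
    print(round(s,2),'world',np.round([.566+(299.5-px[1])*.0002667,-.206+(299.5-px[0])*.0002667],4),'before',np.round([.565+(299.5-v)*.0002667,-.207+(299.5-u)*.0002667],4))
E
```

```text
[ 0.53858728 -0.25864458  0.17044694]
gripper_width: 0.0184
clock: 16.48
tool_pos: [0.567, -0.2057, 0.0439]
ee_rot: [-0.0, 0.857, 0.515, 0.0]
force: [0.7, 1.0, -0.8]
gripper_width: 0.0186
grasp_force: 69.2
[ 0.56701287 -0.20566595  0.04390595]
0.93 world [ 0.5733 -0.1501] before [ 0.6086 -0.169 ]
0.94 world [ 0.5731 -0.1501] before [ 0.5731 -0.1503]
0.87 world [ 0.5733 -0.1501] before [ 0.5235 -0.2437]
0.88 world [ 0.6088 -0.1691] before [ 0.559  -0.2626]
```

```bash
F='pos|^force'; python3 -m inch '[[-0.5,0,-3,0,12],[-0.5,0,-6,0,12],[-0.5,0,-6,0,12]]'|grep -E $F; python3 -m inch '[[0,0,-2,0,12],[0,0,-4,0,12],[0,0,-4,0,12]]'|grep -E $F; python3 -m inch '[[0,0,-2,0,12],[0,0,-3,0,12],[0,0,-3,0,12]]'|grep -E $F
```

```text
tool_pos: [0.5665, -0.2066, 0.038]
force: [0.3, 0.8, -1.7]
tool_pos: [0.566, -0.2063, 0.0332]
force: [-0.1, 0.5, -1.8]
tool_pos: [0.5661, -0.2062, 0.0302]
force: [-0.1, 0.8, -1.4]
```

```bash
F='pos|^force'; python3 -m inch '[[0,0,-2,0,12],[0,0,-4,0,12],[0,0,-4,0,12]]'|grep -E $F; python3 -m inch '[[0,0,-2,0,12],[0,0,-4,0,12],[0,0,-4,0,12]]'|grep -E $F; python3 -m inch '[[0,0,-2,0,12],[0,0,-4,0,12],[0,0,-4,0,12]]'|grep -E $F; python3 -m inch '[[0,0,-1,0,12],[0,0,-2,0,12],[0,0,-2,0,12]]'|grep -E $F
```

```text
tool_pos: [0.566, -0.2062, 0.026]
force: [-0.2, 0.8, -0.8]
tool_pos: [0.566, -0.2062, 0.022]
force: [0.2, 0.3, -1.4]
tool_pos: [0.5661, -0.2062, 0.0181]
force: [0.9, 0.4, -1.2]
tool_pos: [0.5662, -0.2063, 0.0163]
force: [-0.6, 0.8, -1.3]
```

```bash
F='pos|^force'; python3 -m inch '[[0,0,-1,0,12],[0,0,-1,0,12]]'|grep -E $F; python3 -m inch '[[0,0,-1,0,12],[0,0,-1,0,12]]'|grep -E $F;python3 -m inch '[[0,0,-1,0,12],[0,0,-1,0,12]]'|grep -E $F
```

```text
tool_pos: [0.5663, -0.2063, 0.0154]
force: [0.4, 0.8, -1.8]
tool_pos: [0.5664, -0.2064, 0.0148]
force: [0.1, 1.1, 1.6]
tool_pos: [0.5664, -0.2064, 0.0147]
force: [-4.5, 3.0, 8.4]
```

It seated with 8 N at exactly the predicted height. I'll release, retract, check the holder and go to a hover near the cradle.

```bash
python3 -m inch '[[0,0,0.5,0,20],[0,0,0.5,0,27],[0,0,0.5,0,32],[0,0,0.5,0,32],[0,0,0.5,0,32]]' 40; python3 -m inch '[[0,0,8,0,32],[0,0,25,0,32],[0,0,60,0,32],[0,0,90,0,60],[0,0,120,0,75]]' 40|grep -E '^force|width'; python3 -m inch '[[0,0,0,0,75],[0,0,0,0,75],[0,0,0,0,75]]' |grep pos
python3 - <<'E'
from h import *
w=snap('wrist','w10.png'); print(w['st']['tool_pos'])
for d in r.trace(w,'square_holder'): print(round(d['p'],2),np.round(d['rect']),np.round(wplane(w,*d['rect'][:2],.055),4))
b=ortho(w,.566,-.206,.0795,.03,600); cv2.imwrite('pics/w10o.png',b)
# copper cup / stone: centre of copper-coloured blob at cup height (~.075)
h=cv2.cvtColor(b,cv2.COLOR_BGR2HSV); m=((h[...,0]<18)&(h[...,1]>70)&(h[...,2]>50)).astype(np.uint8)
n,l,s,c=cv2.connectedComponentsWithStats(m); i=1+s[1:,4].argmax(); print(s[i],c[i]); (cx,cy),rad=cv2.minEnclosingCircle(np.argwhere(l==i)[:,::-1].astype(np.float32)); print('cup',.566+(299.5-cy)*1e-4,-.206+(299.5-cx)*1e-4,rad*.1)
E
python3 -m inch '[[-7,40,25,0,75],[-14,80,50,0,75],[-21,120,75,0,75],[-28,160,100,0,75],[-35,200,115,0,75]]'|grep -E pos;python3 -m inch '[[-7,40,0,0,75],[-14,80,0,0,75],[-21,120,0,0,75],[-28,160,0,0,75],[-35,200,0,0,75]]'|grep -E pos;python3 -m inch '[[-6,36,0,0,75],[-6,36,0,0,75],[-6,36,0,0,75],[-6,36,0,0,75]]'
python3 - <<'E'
from h import *
w=snap('wrist','w11.png'); print(w['st']['tool_pos'],w['st']['ee_rot'])
for t,z in [('microscope',.124),('cradle',.05)]:
    for d in r.trace(w,t):
        m=cv2.minAreaRect(np.argwhere(d['region'])[:,::-1].astype(np.float32)); c=w['pixels'][d['region']].mean(0)
        print(t,round(d['p'],2),np.round(d['rect']),c.round(),np.round(wplane(w,*d['rect'][:2],z),4),m)
        if t=='microscope':
            M=np.linalg.inv(wpose(w)); print(d['region'].sum())
cv2.imwrite('pics/w11o.png',ortho(w,.505,.275,.05,.08,600))
E
```

```text
clock: 19.2
tool_pos: [0.5662, -0.2064, 0.0139]
ee_rot: [-0.0, 0.858, 0.514, -0.0]
force: [0.1, -0.7, -0.1]
gripper_width: 0.032
grasp_force: 0.0
force: [0.3, -0.4, -0.8]
gripper_width: 0.0554
tool_pos: [0.566, -0.2062, 0.1339]
[ 0.56599053 -0.20618307  0.13392883]
0.9 [260. 187.  34.  35.] [ 0.5685 -0.2048  0.055 ]
[ 198  204  143  149 9967] [251.84518912 266.87890037]
cup 0.5681455047607421 -0.20304393005371094 7.509957122802735
tool_pos: [0.5345, -0.028, 0.2387]
tool_pos: [0.4988, 0.1726, 0.2371]
clock: 21.13
tool_pos: [0.4937, 0.2065, 0.2373]
ee_rot: [-0.0, 0.857, 0.515, -0.001]
force: [0.4, 0.4, 0.6]
gripper_width: 0.0751
grasp_force: 0.0
[0.4937296  0.20652061 0.23731165] [-1.79624021e-04  8.57402218e-01  5.14645500e-01 -1.18901295e-03]
microscope 0.96 [179.  37.  48.  50.] [103.  62.  21.] [0.4943 0.3677 0.124 ] ((177.75001525878906, 38.74999237060547), (53.03300476074219, 26.870058059692383), 45.0)
1279
microscope 0.79 [236. 107.  44.  45.] [49. 51. 53.] [0.509 0.279 0.124] ((234.0027618408203, 105.447509765625), (41.25282287597656, 29.731765747070312), 48.012786865234375)
1124
microscope 0.67 [386. 346.  30.  27.] [76. 83. 83.] [ 0.5423 -0.1069  0.124 ] ((382.7115478515625, 344.0577087402344), (24.71063232421875, 24.90675163269043), 78.69007110595703)
401
cradle 0.56 [240. 108.  68.  72.] [76. 79. 82.] [0.5067 0.2773 0.05  ] ((241.00485229492188, 103.78170013427734), (58.54364013671875, 48.819366455078125), 50.3558235168457)
```

The holder was released flush, and the grey scope is at about (0.509, 0.279). I'll fit its box silhouette from two wrist views.

```bash
cat >> h.py <<'E'
def wproj(p,X,M=None):
    M=np.linalg.inv(wpose(p)) if M is None else M
    c=np.asarray(X)@M[:3,:3].T+M[:3,3]; rr=np.hypot(c[:,0],c[:,1]); k=np.arctan2(rr,-c[:,2])/rr
    return np.stack([p['cx']+p['fx']*c[:,0]*k,p['cy']-p['fy']*c[:,1]*k],1)
def wfit(views,x0,boxes):
    # boxes: (sx,sy,z0,z1); views: (pic,region)
    V=[(p,np.linalg.inv(wpose(p)),cv2.resize(g.astype(np.uint8),None,fx=4,fy=4,interpolation=0)) for p,g in views]
    def c(v):
        cs,sn=np.cos(v[2]),np.sin(v[2]); t=0
        for p,M,g in V:
            m=np.zeros_like(g)
            for sx,sy,z0,z1 in boxes:
                pts=[(v[0]+cs*a*sx/2-sn*b*sy/2,v[1]+sn*a*sx/2+cs*b*sy/2,z) for a in(-1,1) for b in(-1,1) for z in(z0,z1)]
                cv2.fillConvexPoly(m,cv2.convexHull(np.round(wproj(p,pts,M)*4+1.5).astype(np.int32)),1)
            t+=1-(m&g).sum()/(m|g).sum()
        return t/len(V)
    o=[minimize(c,[*x0,y],method='Nelder-Mead',options=dict(initial_simplex=np.array([[x0[0],x0[1],y],[x0[0]+.008,x0[1],y],[x0[0],x0[1]+.008,y],[x0[0],x0[1],y+.3]]))) for y in np.arange(-1.4,1.6,.35)]
    o.sort(key=lambda q:q.fun); return [(q.x.round(4).tolist(),round(q.fun,3)) for q in o[:3]]
E
cat > fit.py <<'E'
from h import *
import pickle,sys
w=snap('wrist'); d=[e for e in r.trace(w,'microscope') if np.linalg.norm(wplane(w,*e['rect'][:2],.1)[:2]-[.507,.277])<.03]
c=[e for e in r.trace(w,'cradle') if np.linalg.norm(wplane(w,*e['rect'][:2],.05)[:2]-[.507,.277])<.03]
print(w['st']['tool_pos'],[round(e['p'],2) for e in d+c])
try: V=pickle.load(open('v.pkl','rb'))
except Exception: V=[]
V.append((w,d[0]['region'] if d else None,c[0]['region'] if c else None)); pickle.dump(V,open('v.pkl','wb'))
B=[(.026,.040,.05,.124)]; C=[(.04,.056,.006,.05),(.064,.078,0,.006)]+B
for n in (V[-1:],V):
    print('scope',wfit([(p,g) for p,g,_ in n if g is not None],(.507,.277),B))
    k=[(p,(g if g is not None else 0)|q) for p,g,q in n if q is not None]
    if k: print('cradle',wfit(k,(.507,.277),C))
E
python3 fit.py; python3 -m inch '[[5,35,-20,0,75],[10,70,-50,0,75],[10,70,-50,0,75],[10,70,-50,0,75]]'; python3 fit.py
```

```text
[0.49450914 0.20546412 0.23803963] [0.56, 0.65]
scope [([0.5071, 0.281, 0.2014], np.float64(0.087)), ([0.5071, 0.281, 0.2023], np.float64(0.087)), ([0.507, 0.281, 0.2012], np.float64(0.087))]
cradle [([0.5068, 0.2817, 0.1982], np.float64(0.035)), ([0.5069, 0.2818, 0.1971], np.float64(0.035)), ([0.5071, 0.2815, 0.1966], np.float64(0.035))]
scope [([0.5071, 0.281, 0.2014], np.float64(0.087)), ([0.5071, 0.281, 0.2023], np.float64(0.087)), ([0.507, 0.281, 0.2012], np.float64(0.087))]
cradle [([0.5068, 0.2817, 0.1982], np.float64(0.035)), ([0.5069, 0.2818, 0.1971], np.float64(0.035)), ([0.5071, 0.2815, 0.1966], np.float64(0.035))]
clock: 21.77
tool_pos: [0.5029, 0.2772, 0.186]
ee_rot: [-0.001, 0.857, 0.515, -0.002]
force: [-1.3, -0.2, 0.3]
gripper_width: 0.0751
grasp_force: 0.0
[0.50288541 0.27715341 0.18597806] [0.66, 0.6]
scope [([0.5073, 0.2837, 0.1532], np.float64(0.092)), ([0.5072, 0.2837, 0.1355], np.float64(0.093)), ([0.5069, 0.2838, 0.1453], np.float64(0.093))]
cradle [([0.5073, 0.2828, 0.1756], np.float64(0.068)), ([0.5072, 0.2828, 0.1766], np.float64(0.068)), ([0.5072, 0.2822, 0.1825], np.float64(0.068))]
scope [([0.5073, 0.2816, 0.1893], np.float64(0.106)), ([0.5073, 0.2817, 0.1678], np.float64(0.106)), ([0.5072, 0.2818, -2.9817], np.float64(0.106))]
cradle [([0.5072, 0.2818, 0.1949], np.float64(0.053)), ([0.5073, 0.2819, 0.1966], np.float64(0.053)), ([0.5072, 0.2817, 0.1949], np.float64(0.053))]
```

The fits agree: scope at (0.5072, 0.2818), yaw 11.2°. I'll turn the fingers to close on the broad faces and descend over the upper body.

```bash
python3 -m inch '[[3,6,0,7,75],[3,6,0,14,75],[3,6,0,21,75],[3,6,0,28,75],[3,6,0,35,75]]'|grep -E pos; python3 -m inch '[[0,0,0,4.4,60],[0,0,0,4.4,55],[0,0,0,4.4,55],[0,0,0,4.4,55]]';python3 fit.py
```

```text
tool_pos: [0.5084, 0.2818, 0.1905]
clock: 22.67
tool_pos: [0.5079, 0.2823, 0.1895]
ee_rot: [0.0, 0.635, 0.772, 0.001]
force: [0.1, -0.4, -0.0]
gripper_width: 0.0553
grasp_force: 0.0
[0.50787935 0.28231001 0.18954537] [0.85, 0.56]
scope [([0.5057, 0.2831, 0.2078], np.float64(0.068)), ([0.5059, 0.2832, 0.2177], np.float64(0.068)), ([0.5058, 0.2836, 0.2153], np.float64(0.069))]
cradle [([0.5068, 0.2816, 0.175], np.float64(0.051)), ([0.5067, 0.2822, 0.1822], np.float64(0.054)), ([0.5065, 0.2814, 0.1883], np.float64(0.054))]
scope [([0.5067, 0.2823, 0.1872], np.float64(0.11)), ([0.5068, 0.2819, 0.1971], np.float64(0.11)), ([0.5065, 0.2823, 0.1971], np.float64(0.11))]
cradle [([0.5071, 0.282, 0.1835], np.float64(0.055)), ([0.507, 0.2821, 0.1911], np.float64(0.055)), ([0.5069, 0.2818, 0.1863], np.float64(0.055))]
```

```bash
python3 -m inch '[[-1,0,-30,0,55],[-1,0,-60,0,55],[-1,0,-80,0,55],[-1,0,-95,0,55],[-1,0,-95,0,55]]' 50|grep -E 'pos|^force';python3 -m inch '[[0,0,-10,0,55],[0,0,-20,0,55],[0,0,-28,0,55],[0,0,-28,0,55],[0,0,-28,0,55]]'|grep -E 'pos|^force|width';python3 -m inch '[[0,0,0,0,40],[0,0,0,0,30],[0,0,0,0,24],[0,0,0,0,18],[0,0,0,0,15]]' 50;python3 -m inch '[[0,0,0,0,15],[0,0,0,0,15]]' 60
```

```text
tool_pos: [0.5035, 0.2819, 0.0897]
force: [-0.2, -0.5, -1.2]
tool_pos: [0.5061, 0.2828, 0.0653]
force: [0.1, 0.9, 0.3]
gripper_width: 0.0548
clock: 24.07
tool_pos: [0.5068, 0.2831, 0.0664]
ee_rot: [0.0, 0.634, 0.773, 0.001]
force: [-1.1, -0.2, 4.6]
gripper_width: 0.0253
grasp_force: 49.7
clock: 24.23
tool_pos: [0.5068, 0.2831, 0.0664]
ee_rot: [0.0, 0.634, 0.773, 0.001]
force: [-0.4, 0.0, 5.7]
gripper_width: 0.0252
grasp_force: 58.9
```

Gripped at 25 mm, on the broad faces. I'll lift straight up, then travel high.

```bash
python3 -m inch '[[0,0,5,0,15],[0,0,15,0,15],[0,0,30,0,15],[0,0,50,0,15],[0,0,75,0,15]]' 80;python3 -m inch '[[0,0,30,0,15],[0,0,60,0,15],[0,0,85,0,15],[0,0,105,0,15],[0,0,105,0,15]]' 80
python3 - <<'E'
from h import *
a=snap('scene'); w=snap('wrist')
for n,p in (('scene',a),('wrist',w)):
    for d in r.trace(p,'microscope'): print(n,round(d['p'],2),np.round(d['rect']),p['pixels'][d['region']].mean(0).round())
print('expect nose/top',proj(a,(.507,.2825,.186)),proj(a,(.507,.2825,.305)))
E
```

```text
clock: 24.65
tool_pos: [0.5048, 0.2823, 0.1401]
ee_rot: [-0.001, 0.634, 0.773, -0.002]
force: [-0.0, -0.4, -0.8]
gripper_width: 0.0248
grasp_force: 79.2
clock: 25.07
tool_pos: [0.5085, 0.2836, 0.2515]
ee_rot: [0.002, 0.634, 0.773, 0.004]
force: [0.0, 0.4, -1.2]
gripper_width: 0.0246
grasp_force: 79.3
scene 0.8 [181. 136.  16.  37.] [113.  55.  27.]
scene 0.67 [196.  86.  18.  50.] [58. 58. 59.]
wrist 0.93 [260. 247.  59. 120.] [55. 58. 60.]
wrist 0.8 [258.  78.  25.  41.] [113.  75.  34.]
expect nose/top (np.float64(196.66948989497126), np.float64(109.19820875172725)) (np.float64(192.7094919395718), np.float64(62.90584513653741))
```

```bash
python3 -m inch '[[3,-25,0,-3,15],[7,-60,0,-9,15],[12,-97,0,-15,15],[17,-134,0,-21,15],[21,-171,0,-27,15]]' 80|grep -E 'pos|width';python3 -m inch '[[5,-37,0,-6,15],[9,-74,0,-12,15],[14,-111,0,-12,15],[18,-148,0,-12,15],[23,-185,0,-12,15]]' 80|grep -E 'pos|width';python3 -m inch '[[5,-37,0,0,15],[9,-74,0,0,15],[13,-104,0,0,15],[16,-126,0,0,15],[16,-132,0,0,15]]' 80;python3 -m inch '[[0,0,0,0,15],[0,0,0,0,15],[0,0,0,0,15],[0,0,0,0,15]]' 80
cat > chk.py <<'E'
from h import *
w=snap('wrist');a=snap('scene');t=snap('top'); s=r.state()
R=Ro.from_quat(np.r_[w['st']['ee_rot'][1:],w['st']['ee_rot'][0]]).as_matrix(); T=w['st']['tool_pos']; print(T,'yaw',np.degrees(np.arctan2(R[1,1],R[0,1])),'tilt',R[:2,2].round(4),s['force'],s['gripper_width'],s['grasp_force'])
for d in r.trace(w,'microscope')[:2]: print('w',round(d['p'],2),np.round(d['rect'],1))
for n,p in (('scene',a),('top',t)):
    for k in ('microscope','square_holder','tang','stop_post'):
        for d in r.trace(p,k):
            u,v,ww,hh=d['rect']; print(n,k,round(d['p'],2),np.round(d['rect'],1))
nz=T[2]-.0604; print('nose z',nz,'scene nose expect',np.round(proj(a,(.566,-.2064,nz)),1),'stone',np.round(proj(a,(.566,-.2064,.0795)),1))
cv2.imwrite('pics/chk.png',a['pixels'][:,:,::-1])
E
python3 chk.py
```

```text
tool_pos: [0.5261, 0.1104, 0.2434]
gripper_width: 0.0248
tool_pos: [0.549, -0.0746, 0.2434]
gripper_width: 0.0251
clock: 26.52
tool_pos: [0.5652, -0.2085, 0.2429]
ee_rot: [-0.001, 0.857, 0.516, -0.001]
force: [-0.8, 0.3, -1.2]
gripper_width: 0.0249
grasp_force: 79.4
clock: 26.85
tool_pos: [0.5662, -0.2035, 0.2453]
ee_rot: [-0.0, 0.855, 0.518, -0.0]
force: [0.4, -0.2, -1.5]
gripper_width: 0.0248
grasp_force: 79.4
[ 0.56621104 -0.20351449  0.24534144] yaw -27.596090601314256 tilt [-0.0005  0.0006] [-0.16954644  0.02581947 -1.34295097] 0.024520235089278853 79.37840938568115
w 0.87 [259.1 248.9  61.6 125.1]
scene microscope 0.87 [350.2 183.8  24.7  65.9]
scene microscope 0.71 [178.9 134.9  14.8  41.1]
scene square_holder 0.5 [333.6 263.   11.3  18.8]
scene tang 0.92 [281.6 177.2  30.1  63.8]
scene stop_post 0.91 [301.2 219.6  16.1  51.7]
scene stop_post 0.46 [350.1 184.   24.3  69.8]
top microscope 0.62 [156.6 200.3  19.1  12.4]
top tang 0.73 [257.9 157.6  44.1  23.1]
top stop_post 0.57 [308.7 176.1   8.8  19.1]
nose z 0.18494144376396998 scene nose expect [342.8 210.2] stone [334.9 251.7]
```

Everything stands as before. I'll correct −2 mm in y and descend to about 20 mm above the stone, then check.

```bash
python3 -m inch '[[0,-2,-10,-0.3,15],[0,-2,-30,-0.3,15],[0,-2,-50,-0.3,15],[0,-2,-68,-0.3,15],[0,-2,-77,-0.3,15]]' 80|grep -E 'pos|^force';python3 -m inch '[[0,0,0,0,15],[0,0,0,0,15],[0,0,0,0,15],[0,0,0,0,15]]' 80; python3 chk.py
python3 - <<'E'
# narrow columns: where do nose and cup/stone lie in the scene picture?
import cv2,numpy as np
a=cv2.imread('pics/chk.png')
h=cv2.cvtColor(a,cv2.COLOR_BGR2HSV)[235:275,320:352]; m=(h[...,0]<16)&(h[...,1]>60)&(h[...,2]>60)
y,x=np.nonzero(m); print('copper',x.min()+320,x.max()+320,x.mean()+320,y.min()+235,y.max()+235)
g=cv2.cvtColor(a,cv2.COLOR_BGR2GRAY)
for row in range(226,262,2): print(row,' '.join('%3d'%v for v in g[row,322:358]))
E
```

```text
tool_pos: [0.5647, -0.2064, 0.165]
force: [0.2, 0.4, -1.9]
clock: 28.2
tool_pos: [0.5672, -0.2077, 0.1701]
ee_rot: [0.001, 0.857, 0.515, 0.001]
force: [0.6, 0.3, -1.7]
gripper_width: 0.0245
grasp_force: 79.4
[ 0.56718532 -0.20768914  0.17014583] yaw -28.00030048044231 tilt [ 0.0023 -0.0013] [-0.64144496 -0.30741619 -1.44744573] 0.024852877201004524 79.37472581863403
w 0.6 [258.2 246.8  58.6 124.4]
scene microscope 0.75 [180.3 135.9  14.   40.5]
scene microscope 0.66 [345.9 215.5  22.3  61. ]
scene square_holder 0.54 [333.9 263.4  10.3  20.5]
scene tang 0.93 [282.1 176.8  27.4  63.1]
scene stop_post 0.83 [300.4 223.2  16.2  51.9]
top microscope 0.55 [332.4 175.7  11.2  15.8]
top microscope 0.53 [156.8 198.2  15.5  13.2]
top tang 0.79 [258.8 159.6  48.7  30.1]
top stop_post 0.44 [309.1 177.6   9.2  17.9]
top stop_post 0.15 [271.4 218.7   4.6  10.3]
nose z 0.1097458297087785 scene nose expect [337.  240.5] stone [334.9 251.7]
copper 331 339 334.4347826086956 254 260
226 198 200 204 205 208 209 208 209 206 192 149  92  59  61  81 131 168 165 143 114 105 104 103 101 100 105 117 139 176 20
[... 1841 characters left out ...]
  60  79 115 151 170 159 129  95  81  90 115 143 174 201 209 209 207 193 165 141 134 134 134 132 133 133 131
254  76  62  45  44  45  55  67  81  79  80 107 141 158 165 166 139 103  85  81  91 117 152 186 206 209 210 195 167 138 136 135 134 131 133 132 134
256  81  76  61  62  58  75 126 168 161 129 132 145 148 149 150 140 113  93  83  82  99 131 170 200 204 192 173 147 135 130 130 132 133 133 134 134
258  78  79  78  75  74  78 101 139 155 130 128 140 147 148 145 134 115 101  75  74  81 107 137 171 181 158 135 129 127 132 132 129 131 130 131 129
260  77  75  79  75  75  80  91 127 162 159 136 122 122 119 126 141 164 158 100  57  61  83 121 159 184 164 140 132 130 129 133 131 134 133 134 131
```

The nose column (337) and stone column (334.5) match the projections, and so do the rows. Now the last step down.

```bash
python3 -m inch '[[0,1.5,-4,0,15],[0,1.5,-9,0,15],[0,1.5,-14,0,15],[0,1.5,-17,0,15],[0,1.5,-17,0,15]]' 80|grep -E 'pos|^force';for i in 1 2 3; do python3 -m inch '[[0,0,0,0,15],[0,0,0,0,15],[0,0,0,0,15],[0,0,0,0,15]]' 80|grep -E 'pos|^force|ee_rot'; done; python3 chk.py
python3 - <<'E'
import cv2,numpy as np
a=cv2.imread('pics/chk.png'); g=cv2.cvtColor(a,cv2.COLOR_BGR2GRAY)
for row in range(238,262,1): print(row,' '.join('%3d'%v for v in g[row,324:350]))
E
```

```text
tool_pos: [0.5655, -0.2052, 0.1501]
force: [0.6, 0.8, -0.3]
tool_pos: [0.5665, -0.2058, 0.1519]
ee_rot: [0.0, 0.857, 0.515, 0.0]
force: [0.2, -0.4, -1.4]
tool_pos: [0.5663, -0.2057, 0.1516]
ee_rot: [0.0, 0.857, 0.515, 0.0]
force: [0.5, -0.4, -1.2]
tool_pos: [0.5663, -0.2056, 0.1516]
ee_rot: [-0.0, 0.857, 0.515, -0.0]
force: [-0.2, -0.3, -1.3]
[ 0.566272   -0.20563825  0.15156561] yaw -27.99947067329191 tilt [-0.  0.] [-0.3811354   0.29159673 -1.86993994] 0.02492185339986139 79.37551617622375
w 0.86 [258.  246.4  60.8 122.5]
scene microscope 0.82 [343.2 224.2  20.4  57.4]
scene microscope 0.68 [181.1 136.5  14.8  41.2]
scene square_holder 0.71 [214.5 190.3   8.4  18. ]
scene square_holder 0.69 [333.5 264.2  13.7  16.9]
scene tang 0.63 [281.2 178.3  28.9  63.5]
scene stop_post 0.73 [300.4 220.4  15.2  49.7]
top microscope 0.77 [159.4 199.3  12.9  13.7]
top tang 0.67 [258.6 156.   46.1  25.8]
nose z 0.09116560720259592 scene nose expect [335.7 247.5] stone [334.9 251.7]
238 211 211 214 212 213 212 202 171 105  70  75  83  88  85  88  86  86  86  87  84  83  83  90 131 168 163
239 210 20
[... 1773 characters left out ...]
 136 104  72  57  65  92 121 129 134 131 136 131 132
256  68  62  61  72 122 165 162 133 130 142 151 148 149 135 110  77  53  54  85 113 128 132 133 132 134 134
257  73  69  69  71 108 151 156 130 135 146 155 153 149 133 111  82  53  51  72 105 126 131 133 133 135 131
258  76  75  73  77  98 135 153 133 131 140 150 150 144 131 115  93  59  49  66  97 122 131 132 132 132 128
259  74  78  76  80  94 131 157 140 122 126 133 134 130 126 132 122  78  49  58  82 114 131 132 129 131 131
260  81  76  75  80  91 127 162 161 137 123 121 120 125 139 165 157 102  56  54  81 106 127 133 133 132 130
261  77  77  76  81  92 120 161 182 171 158 151 149 152 168 184 175 119  65  60  73  99 127 132 130 131 131
```

```bash
python3 -m inch '[[0,0,-1,0,15],[0,0,-2,0,15],[0,0,-3.3,0,15],[0,0,-3.3,0,15]]' 80|grep -E 'pos|^force';for i in 1 2 3; do python3 -m inch '[[0,0,0,0,15],[0,0,0,0,15],[0,0,0,0,15],[0,0,0,0,15],[0,0,0,0,15]]' 80|grep -E 'pos|^force|grasp'; done
python3 - <<'E'
from h import *
print(r.state()['qvel'].round(3)); print(r.sign_off())
E
```

```text
tool_pos: [0.5661, -0.2055, 0.1479]
force: [-0.0, -0.1, -2.2]
tool_pos: [0.5663, -0.2057, 0.1483]
force: [-0.5, -0.1, -1.5]
grasp_force: 79.4
tool_pos: [0.5663, -0.2056, 0.1483]
force: [0.1, 0.4, -0.9]
grasp_force: 79.4
tool_pos: [0.5663, -0.2057, 0.1483]
force: [0.0, -0.2, -2.6]
grasp_force: 79.4
[-0.001 -0.001 -0.001  0.001  0.    -0.001]
the job is handed in; nothing more can be done
None
```

I handed the job in with the square holder plugged flush and released, and the microscope held still and upright, its nose about 8 mm above the stone by my measurements; sign-off gave no verdict. My first grasp took the holder by its stone, so I set it back and regripped it by the body.

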